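Click the oil tank's filler cap home

ROBOT

A 6-joint arm with a two-finger parallel gripper is mounted at the origin on a cart in front of the work surface, level with it; the furniture and walls round the work are solid. World frame = base frame: x ahead of the robot, y to its left, z up, the work surface at z = 0. Lengths are in mm, angles in degrees, forces in N, time in s.
With the tool pointing down it reaches from about 300 to 850 mm from the base axis. Payload 4.2 kg.
Tool frame: the origin (TCP) lies midway between the tips of the shut fingers; the grasp point (between the pads) lies 19 mm behind it (env.grasp_offset is the distance from the TCP to the grasp point, in mm); z points along the fingers, y is the line along which they close (so a half turn about z gives the same grasp; the last joint's range is limited). The gripper opens to 91 mm and grips with 3 to 60 N. Pads are 32 mm wide; open, the fingers measure 118 mm over their backs; the gripper's body (76 mm by 178 mm) begins 60 mm behind the grasp point.
Start: joints at [-74.656, 18.312, 89.639, -0, 72.044, -1.146], TCP at [163.213, -551.366, 213.976] pointing down, gripper open.
Joint ranges: [-177.97, 177.97], [-48.28, 115.42], [12.27, 149.76], [-77.06, 257.06], [2.81, 150.46], [-146.56, 146.56]. Speed limits (degrees/s): [147.25, 147.25, 180, 180, 180, 180].

INTERFACE

Orientations are given as [roll, pitch, yaw] about the fixed x, y, z axes, in that order (R = Rz(yaw) Ry(pitch) Rx(roll)).
In Python, from workcell import env, optics gives the robot as it stands. The module is installed in compiled form; this text tells all that it offers.
- The arm moves only by the tool send_rows, never from a script. Its argument "targets" is a list that holds one entry, the list of rows, each a list of 7 numbers: the turn, a rotation vector about the world's x, y, z scaled (see below), then the shift along the world's x, y, z scaled (see below), then the closure, from -1 (fully open) to 1 (shut). In form: [[[rx, ry, rz, x, y, z, gripper], ...]]. A call has 1 to 12 rows; each row shifts and turns the commanded pose from where the row before left it; what a row does not reach is not made up. The controller multiplies each number of a shift by 0.2 m and each number of a turn by pi/2 rad. A row lasts 1/10 s, in which the tool goes at most 50 mm and 8.59 degrees, less where a joint would pass 70% of its speed; a pose out of reach is approached as far as the arm can. A call with a number of a shift or a turn outside -1 to 1 is refused whole. A call with a gripper value outside its range is refused whole. The fingers move at their own pace and stop on an object; "grip_force" is the grip in N (left out, the last holds). Time passes only in rows, so rows that do not move let the fingers close. It gives the time, the measured TCP pose, the force, the opening and the grip force at its end, in the units of the state.
- env.state(): the state, without advancing time (a new reading comes with each control period).
- optics.grab_frame(name): name is "scene" or "top"; returns (picture, depth): 400x640x3 uint8, red, green, blue; 400x640 float32, mm along the optical axis (not along the pixel's ray), 0 where there is no reading.
- optics.camera_info(name): a dict with "camera_matrix" (3x3 intrinsics, pixels), "k1" (the pictures are not rectified: a ray, as slopes to the right and down, at radius r is drawn at 1 + k1 r^2 times it, then the intrinsics apply), "R" (3x3) and "t" (3): a world point X has camera coordinates R X + t. Camera axes: x right, y down, z forward; pixel columns grow to the right and rows downward; lengths in mm; the calibration is good to about 2 mm. A picture is of the moment at which its call begins. camera_info takes no time and is no camera call.
- env.job_done(): hands the job in; it is judged then, once.
Trained networks look in the newest picture that a camera, given by its name, has taken for a name from the list of things; names that differ only in an ending like _2 or _b are one class to them, and where a whole thing is asked for, a point or a joint stands for the part that bears it (a point fixed in the world has none). Each returns a list of dicts, best first, with "conf" (0 to 1); they miss things now and then, are a little off and sometimes report something else, mostly with a low value. They report only what shows in the picture. A call takes as long as a camera call.
- optics.silhouettes(camera, name): "mask" (400x640 bool, what is visible of it) and "at" ([column, row] in pixels, amid what is visible of it).
- optics.place_of(camera, name): "at" ([column, row] in pixels: a listed point, or the origin of a listed thing).
The state is a dict: "time_s": time; "qpos": joint angles; "qvel": joint speeds; "effort": joint torques, N m; "ee_pos": TCP position; "ee_rot": TCP orientation; "force": force on the tool from outside, world axes, zero at the start; "torque": the same for the moment, N m; "gripper_width": finger opening in mm; "gripper_force": force on a finger pad.
Only numpy, scipy, OpenCV 4.12 (cv2) and the standard library are available. Lean on these libraries where they do the work, as an engineer would, in place of code of your own. Each camera call takes 0.05 s, during which the arm holds its last target. There are 200 camera calls.

TASK

The filler cap on the rectangular oil tank has been left loose. Turn it clockwise, seen from above, all the way to its stop and on until its torque-limiting ratchet has clicked over at least once, then let go. Leave the cap of the round tank as it is.

Things in the scene. Friction and masses are not known exactly. Their poses are not given: they have to be found in the camera images.
- fill_grip (a point): Centre, half-way up, of the filler cap: round, fluted, black, 52 mm across, 30 mm high, axis vertical, grey pointer rib on top. On the grey RECTANGULAR tank (110 x 150 x 100 mm, bolted down), 30 mm off its middle; underside 18 mm above the tank's lid over a narrower neck, top 148 mm above the table. Grip across it from above at any yaw, 30 N or more. It keeps its height as it turns.
- fill_thread (a joint): How far the filler cap's fastening is screwed in, rad: grows as the cap is turned clockwise seen from above; 1.2 is the hard stop (fully home). It starts 0.35 to 0.75 short of the stop. It turns with the cap against about 0.17 N m.
- fill_cap (a joint): Clockwise slip of the cap on its ratchet past the fastening, rad: 0 at the start. With the fastening on its stop, 0.4 to 0.7 N m lifts the ratchet over a tooth; teeth are 0.39 rad (22 degrees) apart; let go well past mid-tooth, the cap rests at or springs towards the next notch (0.39, 0.79 ...). More clicks do no harm. Anticlockwise unscrews the fastening instead.
- round_cap (a joint): Turn of the similar cap on the other tank, the ROUND one (120 mm across, cap in the middle), rad: 0 is closed, as at the start; grows as it is unscrewed anticlockwise. Leave it alone.

How it is judged (in metres and radians):
At the end, for the whole second after the job is handed in: The rectangular tank's cap is released and at rest with its fastening within 0.18 rad (10 degrees) of its stop, and its ratchet has slipped clockwise by at least one click (more than 0.3 rad) (value of joint fill_thread above 1.02 rad and value of joint fill_cap above 0.3 rad and velocity of joint each of fill_thread, fill_cap below 0.1 rad/s); the robot touches nothing.
It fails at once if the round tank's cap is unscrewed by more than 0.2 rad (value of joint round_cap above 0.2 rad).
It also fails if it takes over 32 s, if anything falls off the work surface, if the arm or the gripper's body presses on something with over 40 N, if the wrist force passes 120 N, or if a joint passes its speed limit or range.

## Working session

There is one attempt and no reset: what is moved stays moved. The work goes in short steps, Python scripts to look and compute and a tool call to move; the robot and the scene stay as the last step left them, time stands still between calls to the robot, and variables do not carry over. Pictures are saved under pics/ and viewed, at most 10 in all, crops included, and the job is handed in when it is done.

Besides the shell and the picture viewer there is one more tool, called after "Emit:" as name(argument=value, ...), one argument or row to a line, values as JSON. send_rows: Moves the arm, as the interface text tells. Its arguments: {"type":"object","properties":{"targets":{"type":"array"},"grip_force":{"type":"number"}},"required":["targets"]}

```bash
mkdir -p pics
cat > h.py <<'E'
import numpy as np, cv2
from workcell import env, optics
def cloud(cam, depth):
    c=optics.camera_info(cam); K=np.array(c["camera_matrix"]); R=np.array(c["R"]); t=np.array(c["t"])
    v,u=np.mgrid[:400,:640].astype(float)
    p=cv2.undistortPoints(np.stack([u.ravel(),v.ravel()],1)[:,None],K,np.array([c["k1"],0,0,0.])).reshape(400,640,2)
    P=np.dstack([p,np.ones((400,640))])*depth[...,None]
    return (P-t)@R
E
python3 - <<'E'
from h import *
for cam in("scene","top"):
    im,d=optics.grab_frame(cam); cv2.imwrite(f"pics/{cam}0.png",im[...,::-1]); W=cloud(cam,d)
    for n in("fill_grip","round_cap"):
        for s in optics.silhouettes(cam,n)[:2]:
            m=s["mask"]&(d>0); Q=W[m]; 
            top=Q[Q[:,2]>np.percentile(Q[:,2],50)]
            print(cam,n,s["conf"],s["at"],m.sum(),np.median(Q,0).round(1),Q[:,2].max().round(1),(top.min(0)/2+top.max(0)/2).round(1),np.ptp(top,0).round(1))
    print([(p["conf"],p["at"],W[int(p["at"][1]),int(p["at"][0])].round(1)) for p in optics.place_of(cam,"fill_grip")])
print(env.state())
E
```

```text
scene fill_grip 0.76 [377.5, 175.2] 410 [ 523.5 -120.8  145.7] 152.5 [ 530.9 -130.2  149.1] [48.1 47.8  6.8]
scene round_cap 0.58 [241.4, 231.9] 544 [549.8 232.2 146.8] 152.7 [559.  227.9 149.8] [43.9 45.7  5.9]
[(0.93, [378.6, 177.4], array([ 513.3, -113.7,  143. ]))]
top fill_grip 0.57 [397.0, 215.0] 448 [ 531.6 -131.4  147.9] 155.1 [ 532.8 -132.   151.5] [46.7 45.2  7.1]
top fill_grip 0.56 [397.7, 219.7] 452 [ 531.9 -129.8  147.9] 155.1 [ 532.8 -132.   151.5] [46.7 45.2  7.2]
top round_cap 0.97 [241.7, 202.1] 473 [560.7 224.  147.8] 154.7 [561.  226.  151.3] [47.2 48.7  6.9]
[(0.88, [397.7, 217.8], array([ 529.4, -125.9,  145.9]))]
{'time_s': 0.4, 'qpos': array([-7.46578812e+01,  1.83184908e+01,  8.96480020e+01,  5.29399053e-04,
        7.20427232e+01, -1.14693666e+00]), 'qvel': array([-0.00548252, -0.12016186, -0.09682851, -0.0408479 , -0.04980291,
       -0.05896937]), 'effort': array([-2.61349160e-04, -4.11893213e+01, -2.31915271e+01,  7.27386028e-02,
        3.97921947e-02, -3.61387242e-05]), 'ee_pos': array([ 163.18554816, -551.31174405,  213.84869513]), 'ee_rot': array([-1.79990796e+02, -6.87954664e-04,  1.64888922e+01]), 'force': array([0.08404592, 0.74570855, 0.57041678]), 'torque': array([-0.00388911,  0.00171535,  0.01175523]), 'gripper_force': 0.0, 'gripper_width': 91.32030709792396}
```

Run:
```python
import cv2,numpy as np
a=cv2.imread("pics/top0.png");b=cv2.imread("pics/scene0.png")
cv2.imwrite("pics/both.png",np.vstack([cv2.resize(a[100:320,160:480],(800,550))]))
cv2.imwrite("pics/sc.png",b)
```

```text
(no output)
```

View pics/both.png

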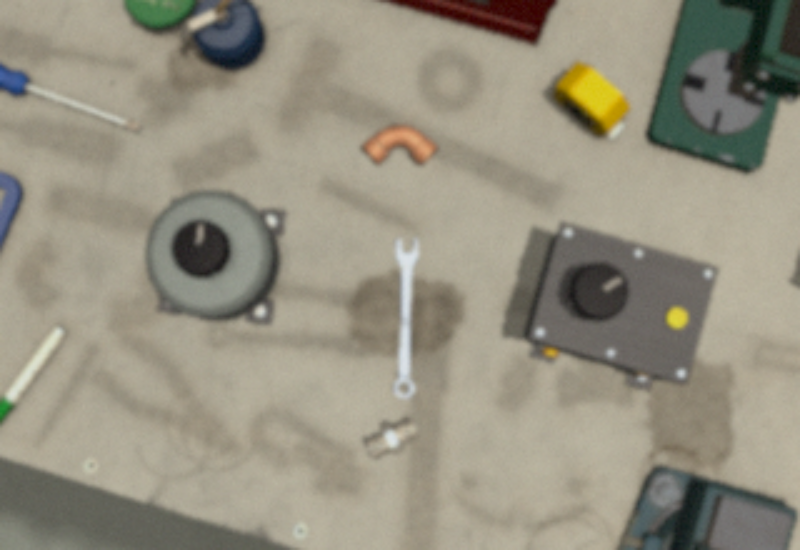

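View pics/sc.png

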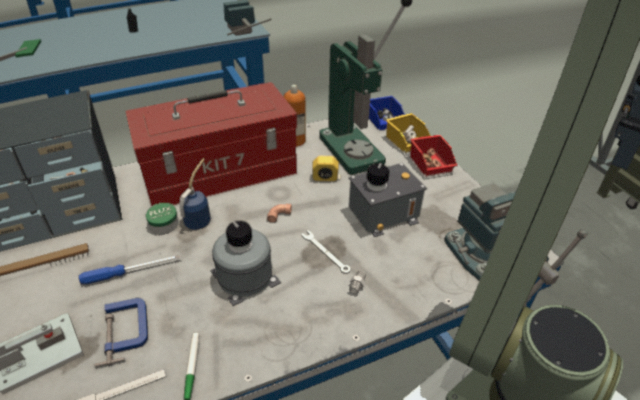

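The rectangular tank is on the right, with its cap at crop pixel (600,290). The round tank is on the left, with its cap at (200,250). The networks agree with both, and the filler cap centre is about (532,-131). Next I check how high things stand along the path and near the cap.

Run:
```python
from h import *
ims={}
for cam in("top","scene"):
    im,d=optics.grab_frame(cam); W=cloud(cam,d); ok=d>0
    r=np.hypot(W[...,0]-532,W[...,1]+131)
    for a,b in((30,60),(60,110),(110,150),(150,200),(200,260)):
        m=ok&(r>a)&(r<b); Q=W[m]; i=np.argsort(-Q[:,2])[:15:7]; print(cam,a,b,Q[i].round().tolist())
    # corridor
    for s in np.linspace(0.1,.9,9):
        p=np.array([163,-551])*(1-s)+np.array([532,-131])*s
        m=ok&(np.hypot(W[...,0]-p[0],W[...,1]-p[1])<110); print(p.round(), W[m][:,2].max().round() if m.any() else None)
    m=ok&(r<26)&(W[...,2]>143)&(W[...,2]<156); print("circ",cv2.minEnclosingCircle(W[m][:,:2].astype(np.float32)), W[m].mean(0))
```

```text
top 30 60 [[538.0, -99.0, 108.0], [499.0, -86.0, 107.0], [526.0, -181.0, 106.0]]
top 60 110 [[513.0, -216.0, 114.0], [511.0, -217.0, 110.0], [515.0, -206.0, 109.0]]
top 110 150 [[551.0, -241.0, 108.0], [544.0, -244.0, 104.0], [453.0, -213.0, 103.0]]
top 150 200 [[648.0, -292.0, 489.0], [649.0, -289.0, 488.0], [645.0, -291.0, 487.0]]
top 200 260 [[643.0, -297.0, 488.0], [644.0, -300.0, 486.0], [650.0, -295.0, 485.0]]
[ 200. -509.] 441.0
[ 237. -467.] 441.0
[ 274. -425.] 340.0
[ 311. -383.] 186.0
[ 348. -341.] 187.0
[ 384. -299.] 171.0
[ 421. -257.] 152.0
[ 458. -215.] 154.0
[ 495. -173.] 155.0
circ ((532.1587524414062, -131.93589782714844), 25.2573184967041) [ 532.59097796 -131.6079226   148.36920302]
scene 30 60 [[478.0, -146.0, 105.0], [486.0, -151.0, 103.0], [571.0, -111.0, 103.0]]
scene 60 110 [[507.0, -199.0, 110.0], [507.0, -211.0, 107.0], [510.0, -210.0, 106.0]]
scene 110 150 [[456.0, -211.0, 105.0], [451.0, -207.0, 101.0], [472.0, -227.0, 100.0]]
scene 150 200 [[639.0, -276.0, 480.0], [638.0, -288.0, 478.0], [649.0, -279.0, 477.0]]
scene 200 260 [[659.0, -291.0, 459.0], [656.0, -296.0, 452.0], [662.0, -293.0, 449.0]]
[ 200. -509.] 402.0
[ 237. -467.] 402.0
[ 274. -425.] 336.0
[ 311. -383.] 148.0
[ 348. -341.] 173.0
[ 384. -299.] 149.0
[ 421. -257.] 149.0
[ 458. -215.] 153.0
[ 495. -173.] 153.0
circ ((531.5360107421875, -129.73336791992188), 24.98786735534668) [ 529.5731626  -127.48790611  148.11059262]
```

Emit:
send_rows(
  targets=[
    [[0,0,0,0,0,0.2,-1],[0,0,0,0,0,0.2,-1],[0,0,0.07,0.15,0.17,0,-1],[0,0,0.07,0.15,0.17,0,-1],[0,0,0.07,0.15,0.17,0,-1],[0,0,0.07,0.15,0.17,0,-1],[0,0,0.07,0.15,0.17,0,-1],[0,0,0.07,0.15,0.17,0,-1],[0,0,0.07,0.15,0.17,0,-1],[0,0,0.07,0.15,0.17,0,-1],[0,0,0.07,0.15,0.17,0,-1],[0,0,0.07,0.15,0.17,0,-1]],
  ],
  grip_force=55,
)

```text
time_s: 1.7
ee_pos: [464.2, -209.8, 294.2]
ee_rot: [180.0, 0.0, 79.8]
force: [1.7, 0.5, -0.1]
gripper_width: 90.9
gripper_force: 0.0
```

Emit:
send_rows(
  targets=[
    [[0,0,0.05,0.115,0.134,0,-1],[0,0,0.05,0.115,0.134,0,-1],[0,0,0,0.114,0.133,0,-1],[0,0,0,0,0,-0.2,-1],[0,0,0,0,0,-0.2,-1],[0,0,0,0,0,0,-1],[0,0,0,0,0,0,-1]],
  ],
)

```text
time_s: 2.4
ee_pos: [532.2, -131.3, 214.5]
ee_rot: [-180.0, -0.0, 88.5]
force: [0.5, -0.4, 0.4]
gripper_width: 91.0
gripper_force: 0.0
```

Run:
```python
from h import *
s=env.state(); print(s["ee_pos"],s["ee_rot"],s["qpos"],s["force"])
im,d=optics.grab_frame("top"); cv2.imwrite("pics/a.png",cv2.resize(im[130:290,300:500],(800,600))[...,::-1])
im,d=optics.grab_frame("scene"); cv2.imwrite("pics/b.png",cv2.resize(im[90:260,280:480],(800,600))[...,::-1])
```

```text
[ 532.19325117 -131.27083331  214.511805  ] [-1.79989925e+02 -5.43828663e-03  8.84816384e+01] [-1.50599371e+01  1.58780250e+01  9.30860450e+01  3.09590883e-03
  7.10469982e+01 -1.35425818e+01] [ 0.46283854 -0.41731503  0.43455119]
```

View pics/b.png

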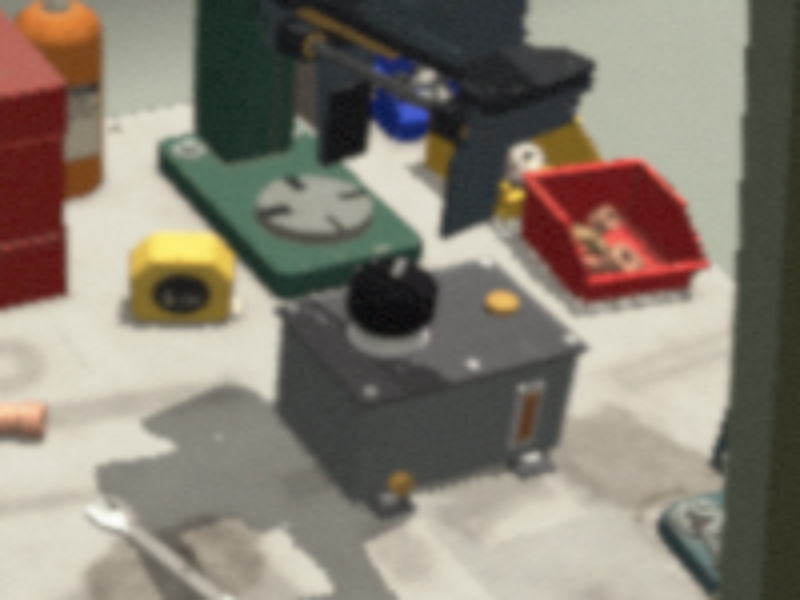

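The open fingers hang above the filler cap (390,295) and straddle it. Going down to grip.

Emit:
send_rows(
  targets=[
    [[0,0,0,0,0,-0.15,-1],[0,0,0,0,0,-0.15,-1],[0,0,0,0,0,-0.1,-1],[0,0,0,0,0,-0.09,-1],[0,0,0,0,0,0,-1],[0,0,0,0,0,0,1],[0,0,0,0,0,0,1],[0,0,0,0,0,0,1],[0,0,0,0,0,0,1],[0,0,0,0,0,0,1],[0,0,0,0,0,0,1]],
  ],
)

```text
time_s: 3.6
ee_pos: [532.1, -131.2, 116.4]
ee_rot: [180.0, 0.0, 88.5]
force: [-0.3, 0.4, 3.0]
gripper_width: 51.1
gripper_force: 55.0
```

Emit:
send_rows(
  targets=[
    [[0,0,-0.05,0,0,0,1],[0,0,-0.05,0,0,0,1],[0,0,-0.05,0,0,0,1],[0,0,-0.05,0,0,0,1],[0,0,-0.05,0,0,0,1]],
  ],
)

```text
time_s: 4.1
ee_pos: [532.7, -131.4, 116.4]
ee_rot: [179.9, -0.0, 65.8]
force: [1.8, -0.6, 0.6]
gripper_width: 51.4
gripper_force: 55.0
```

Run:
```python
from h import *
s=env.state(); print(s["ee_rot"],s["force"],s["torque"],s["gripper_width"])
```

```text
[ 1.79888453e+02 -1.07664265e-03  6.58494901e+01] [ 1.84678911 -0.55651512  0.62894032] [-0.10751109 -0.18538235  0.2029464 ] 51.398463076222306
```

Emit:
send_rows(
  targets=[
    [[0,0,-0.05,0,0,0,1],[0,0,-0.05,0,0,0,1],[0,0,-0.05,0,0,0,1],[0,0,-0.05,0,0,0,1],[0,0,-0.05,0,0,0,1]],
  ],
)

```text
time_s: 4.6
ee_pos: [533.3, -131.8, 116.4]
ee_rot: [179.8, -0.1, 43.3]
force: [1.6, -2.2, 0.3]
gripper_width: 51.2
gripper_force: 55.0
```

Run:
```python
from h import *
s=env.state(); print(s["ee_rot"],s["force"],s["torque"],s["gripper_width"])
```

```text
[ 1.79815843e+02 -5.58361867e-02  4.33205623e+01] [ 1.59658582 -2.17548958  0.33326095] [-0.38211756 -0.37783901  0.03972832] 51.1683120343727
```

Emit:
send_rows(
  targets=[
    [[0,0,-0.05,0,0,0,1],[0,0,-0.05,0,0,0,1]],
  ],
)

```text
time_s: 4.8
ee_pos: [533.7, -132.0, 116.4]
ee_rot: [179.8, -0.1, 34.5]
force: [4.7, -1.3, -0.4]
gripper_width: 51.3
gripper_force: 55.0
```

Run:
```python
from h import *
s=env.state(); print(s["ee_rot"],s["force"],s["torque"],s["gripper_width"])
```

```text
[ 1.79772312e+02 -1.03840784e-01  3.44564919e+01] [ 4.68098848 -1.32259879 -0.39868449] [-0.24340529 -0.49467704  0.90973501] 51.259937588768736
```

Emit:
send_rows(
  targets=[
    [[0,0,-0.05,0,0,0,1],[0,0,-0.05,0,0,0,1]],
  ],
)

```text
time_s: 5.0
ee_pos: [533.7, -132.3, 116.4]
ee_rot: [179.8, -0.1, 25.4]
force: [1.9, -3.1, 0.8]
gripper_width: 51.0
gripper_force: 55.0
```

Run:
```python
from h import *
s=env.state(); print(s["ee_rot"],s["force"],s["torque"],s["gripper_width"])
```

```text
[ 1.79760553e+02 -1.11118234e-01  2.54102591e+01] [ 1.93687874 -3.09249058  0.84607945] [-0.58271558 -0.38148455  0.18044595] 51.02670265597077
```

Emit:
send_rows(
  targets=[
    [[0,0,-0.05,0,0,0,1],[0,0,-0.05,0,0,0,1]],
  ],
)

```text
time_s: 5.2
ee_pos: [533.8, -132.5, 116.4]
ee_rot: [179.8, -0.2, 16.4]
force: [4.4, -4.9, -0.4]
gripper_width: 51.1
gripper_force: 55.0
```

Run:
```python
from h import *
s=env.state(); print(s["ee_rot"],s["force"],s["torque"],s["gripper_width"])
```

```text
[ 1.79765389e+02 -1.72289600e-01  1.63714196e+01] [ 4.43980737 -4.90309462 -0.44023712] [-0.59920143 -0.47476613  0.36076828] 51.080787799489485
```

Emit:
send_rows(
  targets=[
    [[0,0,-0.05,0,0,0,1],[0,0,-0.05,0,0,0,1],[0,0,-0.05,0,0,0,1],[0,0,-0.05,0,0,0,1],[0,0,-0.05,0,0,0,1],[0,0,-0.05,0,0,0,1],[0,0,0,0,0,0,1],[0,0,0,0,0,0,1]],
  ],
)

```text
time_s: 6.0
ee_pos: [533.9, -133.4, 116.4]
ee_rot: [179.8, -0.3, -10.4]
force: [4.5, -5.2, -0.9]
gripper_width: 51.1
gripper_force: 55.0
```

Run:
```python
from h import *
s=env.state(); print(s["ee_rot"],s["force"],s["torque"],s["gripper_width"],s["qpos"])
```

```text
[179.75893704  -0.28472    -10.35213596] [ 4.53539877 -5.16674293 -0.89795822] [-1.02917648 -0.38518597  0.52460652] 51.13925864794214 [-15.0961309   20.58869588 101.38752207  -0.25630091  57.72035962
  85.39290841]
```

Emit:
send_rows(
  targets=[
    [[0,0,-0.04,0,0,0,1],[0,0,0,0,0,0,1]],
  ],
)

```text
time_s: 6.2
ee_pos: [534.0, -133.6, 116.4]
ee_rot: [179.7, -0.3, -13.9]
force: [4.1, -6.2, -1.1]
gripper_width: 51.0
gripper_force: 55.0
```

Run:
```python
from h import *
s=env.state(); print(s["ee_rot"],s["force"],s["torque"],s["gripper_width"])
```

```text
[179.7415303   -0.31176791 -13.8986684 ] [ 4.13358694 -6.15146362 -1.1221309 ] [-1.06585232 -0.3333255   0.89654778] 50.99335947962095
```

Emit:
send_rows(
  targets=[
    [[0,0,-0.04,0,0,0,1],[0,0,0,0,0,0,1]],
  ],
)

```text
time_s: 6.4
ee_pos: [533.6, -133.7, 116.4]
ee_rot: [179.8, -0.3, -17.7]
force: [1.5, -7.3, -1.0]
gripper_width: 51.2
gripper_force: 55.0
```

Run:
```python
from h import *
s=env.state(); print(s["ee_rot"],s["force"],s["torque"],s["gripper_width"])
```

```text
[179.77976986  -0.28230161 -17.69475028] [ 1.47495791 -7.32022824 -1.03208123] [-1.18494681 -0.31354692 -0.07263027] 51.217989102180155
```

The torque built to 0.9 N m and dropped to about 0, so the ratchet has clicked (probably more than once). Releasing and rising.

Emit:
send_rows(
  targets=[
    [[0,0,0,0,0,0,-1],[0,0,0,0,0,0,-1],[0,0,0,0,0,0,-1],[0,0,0,0,0,0,-1],[0,0,0,0,0,0,-1],[0,0,0,0,0,0.1,-1],[0,0,0,0,0,0.2,-1],[0,0,0,0,0,0.2,-1],[0,0,0,0,0,0.2,-1],[0,0,0,0,0,0,-1],[0,0,0,0,0,0,-1]],
  ],
)

```text
time_s: 7.5
ee_pos: [532.1, -131.1, 256.7]
ee_rot: [-180.0, -0.1, -17.7]
force: [0.1, 1.2, -0.5]
gripper_width: 91.2
gripper_force: 0.0
```

Run:
```python
from h import *
s=env.state(); print(s["force"],s["torque"],s["gripper_width"])
im,d=optics.grab_frame("scene"); a=cv2.imread("pics/scene0.png")
cv2.imwrite("pics/c.png",np.hstack([cv2.resize(x[150:210,350:410],(400,400)) for x in(a,im[...,::-1])]))
```

```text
[ 0.1091253   1.24516613 -0.48089135] [0.05627176 0.07364704 0.02940256] 91.18521637516055
```

View pics/c.png

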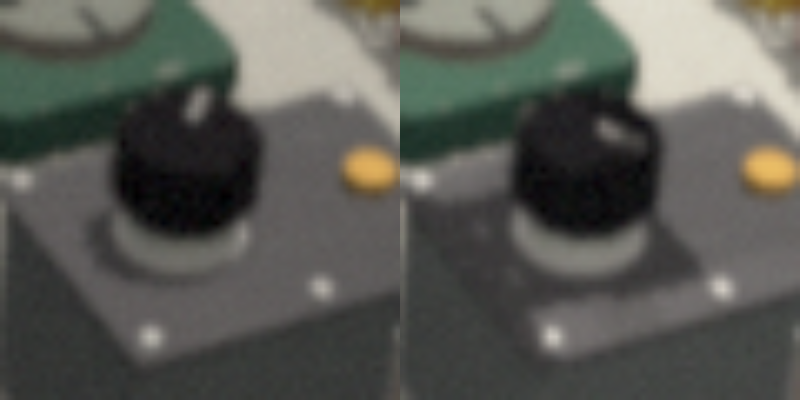

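The rib moved from (200,105) to (625,132) in the crops, roughly 90° clockwise. I'll put a number on it.

Run:
```python
from h import *
c=optics.camera_info("scene"); K=np.array(c["camera_matrix"]);R=np.array(c["R"]);t=np.array(c["t"])
im,d=optics.grab_frame("scene")
W=cloud("scene",np.ones((400,640))); C=-R.T@t; D=W-C
P=C+D*((149.5-C[2])/D[...,2])[...,None]
for x in(cv2.imread("pics/scene0.png"),im[...,::-1]):
    g=x.astype(float).mean(2); r=np.hypot(P[...,0]-531.5,P[...,1]+130)
    w=np.where(r<23,np.clip(g-70,0,None),0); Q=(P*w[...,None]).sum((0,1))/w.sum(); v=Q[:2]-[531.5,-130]
    print(Q.round(1),np.degrees(np.arctan2(v[1],v[0])).round(1),(w>0).sum())
```

```text
[ 536.7 -143.   149.5] -68.3 20
[ 525.9 -140.   149.5] -119.5 16
```

The single-view estimate depends too much on the assumed centre. I'll move the arm aside and compare top views.

Emit:
send_rows(
  targets=[
    [[0,0,0,-0.15,0,0.15,-1],[0,0,0,-0.2,0,0.1,-1],[0,0,0,-0.2,0,0,-1],[0,0,0,-0.2,0,0,-1],[0,0,0,-0.2,0,0,-1],[0,0,0,0,0,0,-1],[0,0,0,0,0,0,-1]],
  ],
)

```text
time_s: 8.3
ee_pos: [341.5, -131.0, 305.2]
ee_rot: [-180.0, 0.0, -17.8]
force: [0.4, -0.2, -0.1]
gripper_width: 91.3
gripper_force: 0.0
```

Run:
```python
from h import *
im,d=optics.grab_frame("top"); s,_=optics.grab_frame("scene")
L=[cv2.imread("pics/top0.png"),im[...,::-1]]
L2=[cv2.imread("pics/scene0.png"),s[...,::-1]]
cv2.imwrite("pics/d.png",np.vstack([np.hstack([cv2.resize(x[195:235,380:420],(300,300),interpolation=cv2.INTER_CUBIC) for x in L]),np.hstack([cv2.resize(x[155:195,358:398],(300,300),interpolation=cv2.INTER_CUBIC) for x in L2])]))
```

```text
(no output)
```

View pics/d.png

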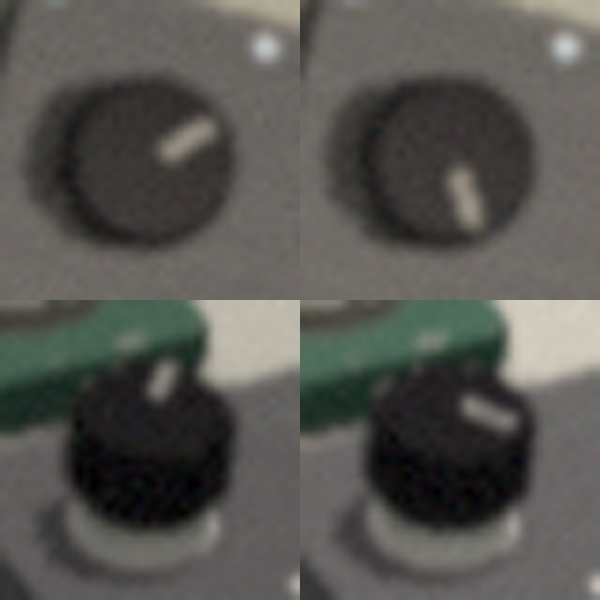

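In the top views the rib turned from about 33° above right, (165,157)→(215,125), to about 68° below right, (455,170)→(478,228). That is about 101°, or 1.76 rad clockwise. At most 0.75 rad of it was thread, so the ratchet slipped at least 1.0 rad. The arm is clear.

```bash
python3 -c "
from workcell import env
print(env.job_done())"
```

```text
the job is handed in; nothing more can be done
None
```

The rectangular tank's filler cap is turned about 101° clockwise, past its stop and over at least two ratchet clicks, then released; the round tank's cap was left alone and the job is handed in (it returned no verdict).

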